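# Hang the dip basket to drain over the drip tray

## Task

First turn the stand's empty swivel hook so that it points out over the middle of the drip tray (the one with bars across it, not the compartment tray of nuts). Then hang the dip basket by its wire bail on the hook so that it hangs freely over the drip tray, and let go; keep the basket upright all the while so that the parts in it do not spill.

Things in the scene. Friction and masses are not known exactly. Their poses are not given: they have to be found in the camera images.
- basket: Loose wire dip basket, 76x76x50 mm, 0.28 kg. Origin: centre of underside. A 6 mm wire bail stands over it in its y-z plane: uprights at y=+-37, sloping to a peak at y=0 whose underside is at z=135. The window under it is open along x; the hook arm must run along the basket's x, either way round. On the peak, on a stem: a black 18x18 mm square grip (sides along x, y), z=168 to 213, to lift by.
- stand: Fixed steel stand with 22 mm post; the hook arm's hub (34 mm wide, top at z=194 mm) turns on it. Origin: on the bench, straight below the vertical swivel axis. The arm turns about 150 degrees either way from the stand's -x, against about 1 N at its tip, and stays where left. It starts within 50 degrees of the stand's -x, over neither tray.
- hook_seat (a point): Lowest point of the arm's saddle, top side, 177 mm above the bench, 100 mm from the swivel axis; moves with the arm. Arm: 10 mm round bar, level, centre line 180 mm above the bench, dipping 8 mm here, ending 125 mm from the axis in an upright 10 mm pin with its top at 207 mm, which can be pinched or pushed to turn it. Site -x points outward along the arm. The hung basket's underside is 42 mm up.
- drip_tray: Fixed aluminium tray, 120x100x18 mm, with seven thin round bars across it, to the stand's +y or -y side. Origin: centre of its underside, about 105 mm from the swivel axis. The tray on the other side, equal in size, has compartments with nuts: not that one.
There are look-alikes about, which are no part of the job. What is shaped like the drip_tray but orange is not meant.

How it is judged:
On the way:
1. the empty hook points over the drip tray: its seat within 25 mm (horizontally) of the tray's centre, while the basket is still more than 80 mm away from it (horizontal distance between hook_seat and drip_tray below 0.025 m and horizontal distance between basket and hook_seat above 0.08 m), for 0.2 s.
At the end, for the whole second after the job is handed in: The hook's seat is within 25 mm (horizontally) of the drip tray's centre, and the basket hangs from it by the bail: its centre within 20 mm of the seat horizontally, its underside 34 to 52 mm above the bench, upright within 10 degrees and at rest (horizontal distance between hook_seat and drip_tray below 0.025 m and horizontal distance between basket and hook_seat below 0.02 m and height (world z) of basket between 0.034 and 0.052 m and angle between basket's own z axis and vertical below 0.18 rad and linear speed of basket below 0.05 m/s); the robot touches nothing.
It fails at once if the basket is tipped more than 35 degrees (angle between basket's own z axis and vertical above 0.61 rad).
It also fails if it takes over 61 s, if anything falls off the work surface, if the arm or the gripper's body presses on something with over 40 N, if the wrist force passes 120 N, or if a joint passes its speed limit or range.

## Robot

A 6-joint arm with a two-finger parallel gripper is mounted at the origin on the work surface. World frame = base frame: x ahead of the robot, y to its left, z up, the work surface at z = 0. Lengths are in m, angles in rad, forces in N, time in s.
With the tool pointing down it reaches from about 0.375 to 0.9 m from the base axis. Payload 3.1 kg.
Tool frame: the origin (TCP) lies where the fingers leave the gripper's body, on its centre line; the fingertips stand 73 mm ahead of it and the grasp point (between the pads) lies 54 mm ahead of it; z points along the fingers, y is the line along which they close (so a half turn about z gives the same grasp; the last joint's range is limited). The gripper opens to 85 mm and grips with 20 to 120 N. Pads are 22 mm wide; open, the fingers measure 114 mm over their backs; the gripper's body (76 mm by 85 mm) begins 54 mm behind the grasp point. The pads swing forward as they close: fully open they stand 13 mm farther back than shut.
Start: joints at [0.972, 0.527, 1.433, -0, 1.181, -0.178], TCP at [0.255, 0.57, 0.304] pointing down, gripper open.
Joint ranges: [-3.08, 3.08], [-0.75, 2.2], [0.22, 2.44], [-1.43, 4.57], [0, 2.65], [-2.85, 2.85]. Speed limits (rad/s): [2.79, 2.79, 3.14, 3.14, 3.14, 3.14].

## Interface

Orientations are given as a unit quaternion [x, y, z, w].
In Python, from station import manip gives the robot as it stands.
- The arm moves only by the shell command python3 -m crank 'ROWS' [FORCE]. ROWS is JSON, a list of rows, each an object with "dp": the shift along the tool's x, y, z normalised to -1 to 1, where 1 is 50 cm, a list of three; "delta_rot": the turn, a rotation vector about the tool's x, y, z normalised to -1 to 1, where 1 is 2 pi rad, a list of three; "fingers": the opening, from -1 (shut) to 1 (fully open). A call has 1 to 12 rows; each row shifts and turns the commanded pose from where the row before left it, along the tool's axes as they then stand; what a row does not reach is not made up. A row lasts 1/12 s, in which the tool goes at most 41.7 mm and 7.16 degrees, less where a joint would pass 70% of its speed; a pose out of reach is approached as far as the arm can. A call with a number of a shift or a turn outside -1 to 1 is refused whole. A call with a gripper value outside its range is refused whole. The fingers move at their own pace and stop on an object; FORCE is the grip in N (left out, the last holds). Time passes only in rows, so rows that do not move let the fingers close. It gives the time, the measured TCP pose, the force, the opening and the grip force at its end, in the units of the state.
- manip.sense(): the state, without advancing time (a new reading comes with each control period).
- manip.snapshot(name): name is "scene" or "top" or "wrist"; returns (picture, depth): 400x640x3 uint8, red, green, blue; 400x640 float32, m along the optical axis (not along the pixel's ray), 0 where there is no reading.
- manip.camera_model(name): a dict with "fx", "fy", "cx", "cy" (pixels), "k1" (the pictures are not rectified: a ray, as slopes to the right and down, at radius r is drawn at 1 + k1 r^2 times it, then the intrinsics apply), "origin" and "attitude" of the camera in the world. Camera axes: x right, y up, looking along -z (the intrinsics and any distortion apply to the point x, -y, -z); pixel columns grow to the right and rows downward; lengths in m; the calibration is good to about 2 mm. A picture is of the moment at which its call begins: read the wrist's pose just before it. camera_model takes no time and is no camera call; for the wrist camera it gives the pose at the moment of the call.
- manip.sign_off(): hands the job in; it is judged then, once.
The state is a dict: "t": time; "q": joint angles; "qd": joint speeds; "tau": joint torques, N m; "tcp_pos": TCP position; "tool_rot": TCP orientation; "force": force on the tool from outside, world axes, zero at the start; "ft_torque": the same for the moment, N m; "finger_gap": opening from 0.0 (shut) to 1.0 (fully open); "gripper_force": force on a finger pad.
Only numpy, scipy, OpenCV 4.12 (cv2) and the standard library are available. Lean on these libraries where they do the work, as an engineer would, in place of code of your own. Each camera call takes 0.05 s, during which the arm holds its last target. There are 200 camera calls.

## Working session

There is one attempt and no reset: what is moved stays moved. The work goes in short steps, Python scripts to look and compute and a shell command to move; the robot and the scene stay as the last step left them, time stands still between calls to the robot, and variables do not carry over. Pictures are saved under pics/ and viewed, at most 10 in all, crops included, and the job is handed in when it is done.

```bash
mkdir -p pics; ls; cat > h.py <<'E'
import numpy as np, cv2
from scipy.spatial.transform import Rotation as R
from station import manip
def save(n,f):
    s=manip.sense(); m=manip.camera_model(n); p,d=manip.snapshot(n)
    cv2.imwrite(f'pics/{f}.png',p[...,::-1]); np.savez(f'pics/{f}.npz',p=p,d=d,m=np.array(m,dtype=object)); return p,d,m
def load(f):
    z=np.load(f'pics/{f}.npz',allow_pickle=True); return z['p'],z['d'],z['m'].item()
def att(m):
    a=np.array(m['attitude'],float); return a if a.shape==(3,3) else R.from_quat(a).as_matrix()
def rays(m,uv):
    K=np.array([[m['fx'],0,m['cx']],[0,m['fy'],m['cy']],[0,0,1.]])
    q=cv2.undistortPoints(np.array(uv,float).reshape(-1,1,2),K,np.array([m['k1'],0,0,0.])).reshape(-1,2)
    c=np.c_[q[:,0],-q[:,1],-np.ones(len(q))]
    return np.array(m['origin']),c@att(m).T
def onz(m,uv,z):
    o,r=rays(m,uv); return o+r*((z-o[2])/r[:,2])[:,None]
def cloud(m,d):
    v,u=np.mgrid[:400,:640]; o,r=rays(m,np.c_[u.ravel(),v.ravel()])
    P=(o+r*d.reshape(-1,1)).reshape(400,640,3); P[d<=0]=np.nan; return P
E
python3 - <<'E'
from h import *
for n in('scene','top'):
    p,d,m=save(n,n+'0'); print(m,(d>0).mean())
E
```

```text
pics
{'fx': 370.60211498894074, 'fy': 370.60211498894074, 'cx': 317.7852357149973, 'cy': 194.809460261998, 'k1': -0.08265668697847689, 'origin': array([1.08957275, 0.44167336, 0.62165332]), 'attitude': array([0.2196653 , 0.43319506, 0.77217806, 0.40967089])} 0.99583984375
{'fx': 490.3205966249413, 'fy': 490.3205966249413, 'cx': 315.6605843347999, 'cy': 204.35345168488752, 'k1': -0.004510758591346263, 'origin': array([0.28448128, 0.0291049 , 1.31170373]), 'attitude': array([-0.0443774 ,  0.06357587,  0.71255698, -0.69731722])} 0.99586328125
```

View pics/scene0.png

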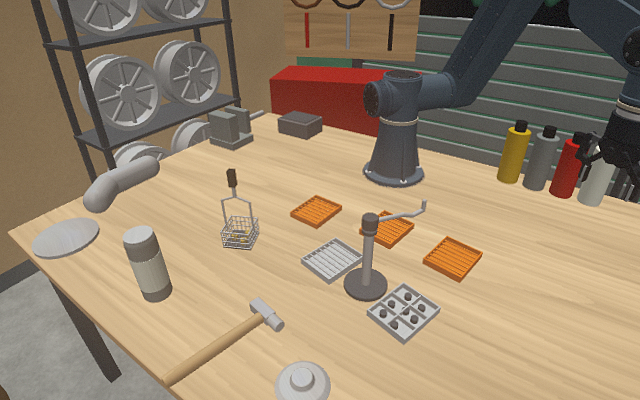

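View pics/top0.png

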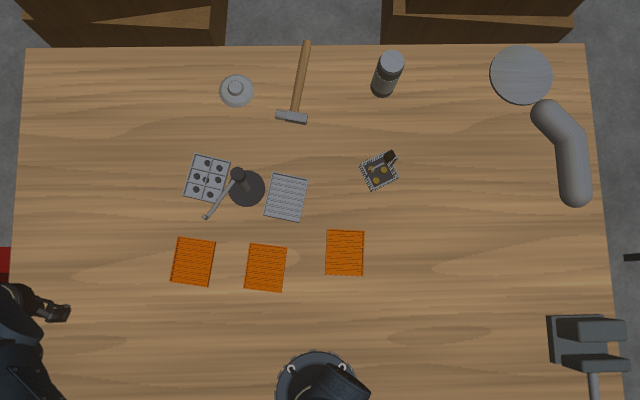

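The scene view shows the basket at (240,220), the grey drip tray at (333,260), the stand's hub at (370,222) and the pin at (424,207). In the top view the basket is at (380,170), the drip tray at (286,197), the hub at (238,175) and the pin at (207,217).

```bash
python3 - <<'E'
from h import *
p,d,m=load('top0'); P=cloud(m,d); hsv=cv2.cvtColor(p,cv2.COLOR_RGB2HSV)
# drip tray: grey pixels
g=((hsv[...,1]<50)&(hsv[...,2]>90)).astype(np.uint8); 
def rect(x0,y0,x1,y1,M,k=5):
    M2=np.zeros_like(M);M2[y0:y1,x0:x1]=M[y0:y1,x0:x1];M2=cv2.morphologyEx(M2,cv2.MORPH_CLOSE,np.ones((k,k)))
    c=max(cv2.findContours(M2,0,2)[0],key=cv2.contourArea); return cv2.minAreaRect(c)
r=rect(262,165,315,230,g); W=onz(m,cv2.boxPoints(r),.018)
print('tray',r,W[:,:2].round(4).tolist(),W.mean(0).round(4), P[197,286])
for f in('top0','scene0'):
    p,d,m=load(f); P=cloud(m,d); X,Y,Z=np.moveaxis(P,-1,0)
    def st(nm,M):
        q=P[M]; print(f,nm,len(q),np.nanmin(q,0).round(3),np.nanmax(q,0).round(3),np.nanmean(q,0).round(4))
    near=lambda x0,x1,y0,y1:(X>x0)&(X<x1)&(Y>y0)&(Y<y1)
    A=near(.3,.75,.1,.4)
    st('hub',A&(Z>.186)&(Z<.2)&(hsv[...,2]*0==0))
    st('pin',A&(Z>.199)&(Z<.22))
    st('base',A&(Z>.004)&(Z<.014))
    B=near(.45,.8,-.25,-.02)
    st('grip',B&(Z>.165)&(Z<.23)); st('griptop',B&(Z>.208)&(Z<.22)); st('bask',B&(Z>.035)&(Z<.055))
    st('bail',B&(Z>.06)&(Z<.165))
    print([P[v,u].round(3).tolist() for u,v in ([(238,173),(206,217),(220,200),(247,187),(391,156)] if f=='top0' else [(370,218),(424,203),(365,287),(232,172),(240,235)])])
E
```

```text
tray ((285.1317138671875, 196.38536071777344), (37.71524429321289, 44.420169830322266), 12.094757080078125) [[0.4599, 0.1345], [0.5774, 0.1087], [0.5539, 0.0099], [0.4368, 0.0371]] [0.507  0.0725 0.018 ] [0.50506383 0.07036524 0.01665555]
top0 hub 194 [0.427 0.162 0.186] [0.549 0.252 0.199] [0.5247 0.1836 0.1927]
top0 pin 16 [0.428 0.246 0.199] [0.436 0.255 0.211] [0.4315 0.2512 0.2054]
top0 base 3224 [0.3   0.1   0.004] [0.749 0.4   0.014] [0.4887 0.2381 0.0078]
top0 grip 183 [ 0.557 -0.226  0.165] [ 0.8   -0.167  0.217] [ 0.6607 -0.1864  0.1885]
top0 griptop 57 [ 0.557 -0.187  0.208] [ 0.578 -0.168  0.217] [ 0.5677 -0.1778  0.2127]
top0 bask 248 [ 0.517 -0.229  0.035] [ 0.799 -0.128  0.055] [ 0.6147 -0.18    0.0468]
top0 bail 464 [ 0.549 -0.229  0.06 ] [ 0.8   -0.142  0.165] [ 0.7487 -0.1926  0.1178]
[[0.534, 0.175, 0.193], [0.431, 0.246, 0.202], [0.472, 0.218, 0.185], [0.527, 0.17, 0.057], [0.563, -0.179, 0.215]]
scene0 hub 191 [0.433 0.162 0.187] [0.553 0.257 0.199] [0.5263 0.1891 0.1925]
scene0 pin 18 [0.433 0.248 0.199] [0.441 0.257 0.207] [0.4365 0.2526 0.2028]
scene0 base 3057 [0.3   0.1   0.004] [0.735 0.376 0.014] [0.5075 0.237  0.01  ]
scene0 grip 217 [ 0.558 -0.22   0.165] [ 0.8   -0.165  0.214] [ 0.6147 -0.1782  0.1889]
scene0 griptop 40 [ 0.559 -0.186  0.208] [ 0.581 -0.167  0.214] [ 0.5718 -0.1753  0.2115]
scene0 bask 256 [ 0.52  -0.227  0.035] [ 0.8   -0.127  0.055] [ 0.5837 -0.1782  0.0456]
scene0 bail 292 [ 0.553 -0.215  0.061] [ 0.8   -0.141  0.165] [ 0.6406 -0.1772  0.1159]
[[0.543, 0.182, 0.194], [0.439, 0.254, 0.199], [0.55, 0.186, 0.011], [0.576, -0.167, 0.21], [0.561, -0.193, 0.001]]
```

```bash
cat >> h.py <<'E'
def tool():
    s=manip.sense(); return np.array(s['tcp_pos']),R.from_quat(s['tool_rot']).as_matrix(),s
def go(grasp,ydir,down=.054):
    """needed shift (tool axes, m & units) and yaw turn to put grasp point at grasp with tool y along +-ydir (deg)"""
    p,T,s=tool(); 
    sh=T.T@(np.array(grasp)+[0,0,down]-p); y=np.degrees(np.arctan2(T[1,1],T[0,1]))
    e=[((ydir+k-y+180)%360-180) for k in(0,180)]
    print('t',s['t'],'q6',round(s['q'][5],2),'tooly',round(y,1),'zaxis',T[:,2].round(3),'shift mm',(sh*1e3).round(1),'units',(sh/.5).round(3),'world yaw turn deg',np.round(e,1),'units about tool z',np.round(-np.array(e)/360,4))
E
python3 - <<'E'
from h import *
for f in('top0','scene0'):
    p,d,m=load(f); P=cloud(m,d); X,Y,Z=np.moveaxis(P,-1,0)
    A=(X>.5)&(X<.6)&(Y>.12)&(Y<.24)&(Z>.188)&(Z<.2); q=P[A][:,:2].astype(np.float32)
    print('hub circ',cv2.minEnclosingCircle(q))
    B=(X>.5)&(X<.64)&(Y>-.25)&(Y<-.1)
    q=P[B&(Z>.02)&(Z<.056)][:,:2].astype(np.float32); print('bask rect',cv2.minAreaRect(q),len(q))
    q=P[B&(Z>.07)&(Z<.16)][:,:2].astype(np.float32); print('bail line',cv2.fitLine(q,cv2.DIST_HUBER,0,.01,.01).ravel(),cv2.minAreaRect(q),len(q))
    q=P[B&(Z>.18)&(Z<.22)][:,:2].astype(np.float32); print('grip',cv2.minAreaRect(q),len(q))
p,T,s=tool();print(T.round(3))
go([.434,.252,.26],143.8-90)
E
```

```text
hub circ ((0.5311207175254822, 0.17914022505283356), 0.018275003880262375)
bask rect ((0.5682780146598816, -0.17829924821853638), (0.07784236967563629, 0.08016083389520645), 25.46770668029785) 286
bail line [ 0.41130066 -0.91149974  0.5611932  -0.16517295] ((0.5673354268074036, -0.1783738136291504), (0.008194954134523869, 0.07994293421506882), 24.139705657958984) 79
grip ((0.5677307844161987, -0.1775660216808319), (0.01803416945040226, 0.018304623663425446), 23.34745216369629) 93
hub circ ((0.5358048677444458, 0.17903508245944977), 0.01758403703570366)
bask rect ((0.5701295733451843, -0.17757074534893036), (0.08127465844154358, 0.07925067096948624), 24.99932098388672) 405
bail line [ 0.41818443 -0.90836215  0.57128733 -0.17555346] ((0.5722945332527161, -0.17784112691879272), (0.009015819057822227, 0.079277902841568), 25.07919692993164) 181
grip ((0.5712586641311646, -0.17721763253211975), (0.02014296129345894, 0.01935625448822975), 27.41771697998047) 137
[[-0.913  0.409 -0.001]
 [ 0.409  0.913 -0.002]
 [ 0.    -0.002 -1.   ]]
t 0.1 q6 -0.18 tooly 65.9 zaxis [-0.001 -0.002 -1.   ] shift mm [-293.3 -217.2  -10.7] units [-0.587 -0.434 -0.021] world yaw turn deg [-12.1 167.9] units about tool z [ 0.0336 -0.4664]
```

```bash
python3 -m crank '[{"dp":[-0.0587,-0.0434,-0.0021],"delta_rot":[0,0,0],"fingers":1},{"dp":[-0.0587,-0.0434,-0.0021],"delta_rot":[0,0,0],"fingers":1},{"dp":[-0.0587,-0.0434,-0.0021],"delta_rot":[0,0,0],"fingers":1},{"dp":[-0.0587,-0.0434,-0.0021],"delta_rot":[0,0,0],"fingers":1},{"dp":[-0.0587,-0.0434,-0.0021],"delta_rot":[0,0,0],"fingers":1},{"dp":[-0.0587,-0.0434,-0.0021],"delta_rot":[0,0,0],"fingers":1},{"dp":[-0.0587,-0.0434,-0.0021],"delta_rot":[0,0,0],"fingers":1},{"dp":[-0.0587,-0.0434,-0.0021],"delta_rot":[0,0,0],"fingers":1},{"dp":[-0.0587,-0.0434,-0.0021],"delta_rot":[0,0,0],"fingers":1},{"dp":[-0.0587,-0.0434,-0.0021],"delta_rot":[0,0,0],"fingers":1}]'
python3 -m crank '[{"dp":[0,0,0],"delta_rot":[0,0,0.0144],"fingers":1},{"dp":[0,0,0],"delta_rot":[0,0,0.0144],"fingers":1},{"dp":[0,0,0],"delta_rot":[0,0,0.0144],"fingers":1},{"dp":[0,0,0],"delta_rot":[0,0,0.0144],"fingers":1},{"dp":[0,0,0],"delta_rot":[0,0,0.0144],"fingers":1},{"dp":[0,0,0],"delta_rot":[0,0,0],"fingers":-0.2},{"dp":[0,0,0],"delta_rot":[0,0,0],"fingers":-0.2}]'
python3 - <<'E'
from h import *
go([.434,.252,.20],40)
p,d,m=save('wrist','w1'); P=cloud(m,d); Z=P[...,2]
p_=tool()[0]
A=(np.hypot(P[...,0]-p_[0],P[...,1]-p_[1])<.07)
for lo,hi in((.176,.19),(.195,.203),(.203,.215)):
    q=P[A&(Z>lo)&(Z<hi)]; print(lo,len(q),np.median(q,0).round(4),q.min(0).round(3),q.max(0).round(3))
E
```

```text
t: 0.93
tcp_pos: [0.4348, 0.2508, 0.3142]
tool_rot: [0.209, 0.978, -0.0, -0.0]
force: [0.5, -0.1, -1.1]
finger_gap: 1.003
gripper_force: 0.0
t: 1.52
tcp_pos: [0.4343, 0.2524, 0.3141]
tool_rot: [0.422, 0.907, -0.0, -0.0]
force: [-0.6, -0.4, 0.4]
finger_gap: 0.748
gripper_force: 0.0
t 1.5167 q6 -0.4 tooly 40.1 zaxis [-0.001 -0.    -1.   ] shift mm [-0.1 -0.5 60.1] units [-0.    -0.001  0.12 ] world yaw turn deg [-1.000e-01  1.799e+02] units about tool z [ 3.000e-04 -4.997e-01]
0.176 1263 [0.4653 0.2285 0.1815] [0.428 0.207 0.176] [0.492 0.257 0.19 ]
0.195 106 [0.43   0.255  0.1997] [0.428 0.246 0.195] [0.437 0.257 0.203]
0.203 221 [0.4323 0.2523 0.2055] [0.428 0.247 0.203] [0.438 0.256 0.208]
```

View pics/w1.png

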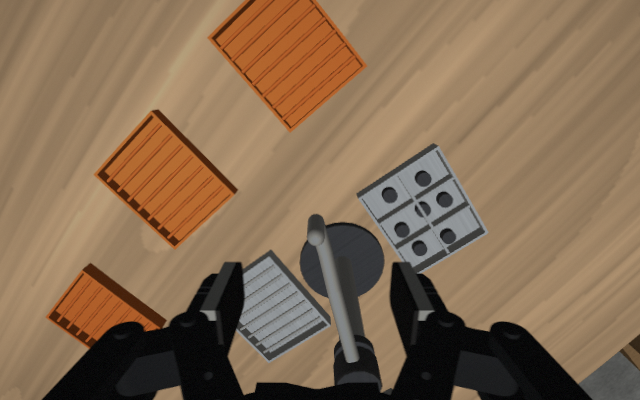

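The wrist view shows the pin at (317,225) between the open fingers, with the arm running to the hub at (355,365). I can go down and pinch it.

```bash
python3 -m crank '[{"dp":[0,0,0.028],"delta_rot":[0,0,0],"fingers":-0.2},{"dp":[0,0,0.028],"delta_rot":[0,0,0],"fingers":-0.2},{"dp":[0,0,0.028],"delta_rot":[0,0,0],"fingers":-0.2},{"dp":[0,0,0.027],"delta_rot":[0,0,0],"fingers":-0.2},{"dp":[0,0,0],"delta_rot":[0,0,0],"fingers":-1},{"dp":[0,0,0],"delta_rot":[0,0,0],"fingers":-1},{"dp":[0,0,0],"delta_rot":[0,0,0],"fingers":-1},{"dp":[0,0,0],"delta_rot":[0,0,0],"fingers":-1},{"dp":[0,0,0],"delta_rot":[0,0,0],"fingers":-1},{"dp":[0,0,0],"delta_rot":[0,0,0],"fingers":-1},{"dp":[0,0,0],"delta_rot":[0,0,0],"fingers":-1},{"dp":[0,0,0],"delta_rot":[0,0,0],"fingers":-1}]' 20
python3 - <<'E'
from h import *
p,T,s=tool(); c=np.array([.5346,.1793]); v=p[:2]-c; a=np.degrees(np.arctan2(v[1],v[0])); r=np.hypot(*v)
N=24; tgt=257; st=(tgt-a)/N; 
from math import *
n=radians(a+st); new=c+r*np.array([cos(n),sin(n)]); dp=T.T@np.r_[new-p[:2],0]
print(a,r,st,'dp',dp/.5,'rot',-st/360, s['gripper_force'],s['finger_gap'])
E
```

```text
t: 2.57
tcp_pos: [0.4342, 0.2525, 0.2588]
tool_rot: [0.423, 0.906, -0.0, -0.0]
force: [-0.5, 0.4, -6.8]
finger_gap: 0.103
gripper_force: 20.1
143.90752512286247 0.12422813503227034 4.712186453214064 dp [-5.72925184e-03 -1.96082059e-02  9.11317637e-06] rot -0.01308940681448351 20.075539648532867 0.1034912314599917
```

```bash
python3 -m crank '[{"dp":[-0.0057,-0.0196,0],"delta_rot":[0,0,-0.0131],"fingers":-1},{"dp":[-0.0057,-0.0196,0],"delta_rot":[0,0,-0.0131],"fingers":-1},{"dp":[-0.0057,-0.0196,0],"delta_rot":[0,0,-0.0131],"fingers":-1},{"dp":[-0.0057,-0.0196,0],"delta_rot":[0,0,-0.0131],"fingers":-1},{"dp":[-0.0057,-0.0196,0],"delta_rot":[0,0,-0.0131],"fingers":-1},{"dp":[-0.0057,-0.0196,0],"delta_rot":[0,0,-0.0131],"fingers":-1}]'
python3 - <<'E'
from h import *
p,T,s=tool(); c=np.array([.5346,.1793]); v=p[:2]-c; print(np.degrees(np.arctan2(v[1],v[0])),np.hypot(*v),np.degrees(np.arctan2(T[1,1],T[0,1])),s['q'][5],s['force'],s['gripper_force'])
E
```

```text
t: 3.07
tcp_pos: [0.4112, 0.196, 0.2588]
tool_rot: [0.186, 0.982, 0.0, -0.0]
force: [0.4, 1.5, -8.4]
finger_gap: 0.108
gripper_force: 19.9
172.2731255221926 0.12454936195574177 68.50700177725061 -0.9974899778727528 [ 0.40669464  1.46368486 -8.41246027] 19.949008226394653
```

```bash
python3 -m crank '[{"dp":[0,0,0],"delta_rot":[0,0,0.0167],"fingers":-1},{"dp":[0,0,0],"delta_rot":[0,0,0.0167],"fingers":-1},{"dp":[0,0,0],"delta_rot":[0,0,0],"fingers":-1}]'
python3 - <<'E'
from h import *
from math import *
p,T,s=tool(); c=np.array([.5346,.1793]); v=p[:2]-c; a=np.degrees(np.arctan2(v[1],v[0])); r=np.hypot(*v)
N=18; st=(257-a)/N
n=radians(a+st); new=c+r*np.array([cos(n),sin(n)]); dp=T.T@np.r_[new-p[:2],0]
print(a,r,st,'dp',dp/.5,'rot',-st/360, s['gripper_force'],s['q'][5])
E
```

```text
t: 3.32
tcp_pos: [0.4116, 0.1959, 0.2589]
tool_rot: [0.291, 0.957, -0.0, -0.0]
force: [-0.4, -0.6, -8.8]
finger_gap: 0.103
gripper_force: 19.9
172.31944721886882 0.12411915119830264 4.704475154507288 dp [-9.73318401e-03 -1.79018918e-02  1.17217044e-05] rot -0.013067986540298024 19.93951678276062 -0.7809920585825685
```

```bash
python3 -m crank '[{"dp":[-0.0097,-0.0179,0],"delta_rot":[0,0,-0.0131],"fingers":-1},{"dp":[-0.0097,-0.0179,0],"delta_rot":[0,0,-0.0131],"fingers":-1},{"dp":[-0.0097,-0.0179,0],"delta_rot":[0,0,-0.0131],"fingers":-1},{"dp":[-0.0097,-0.0179,0],"delta_rot":[0,0,-0.0131],"fingers":-1},{"dp":[-0.0097,-0.0179,0],"delta_rot":[0,0,-0.0131],"fingers":-1},{"dp":[-0.0097,-0.0179,0],"delta_rot":[0,0,-0.0131],"fingers":-1},{"dp":[-0.0097,-0.0179,0],"delta_rot":[0,0,-0.0131],"fingers":-1},{"dp":[-0.0097,-0.0179,0],"delta_rot":[0,0,-0.0131],"fingers":-1},{"dp":[-0.0097,-0.0179,0],"delta_rot":[0,0,-0.0131],"fingers":-1},{"dp":[-0.0097,-0.0179,0],"delta_rot":[0,0,-0.0131],"fingers":-1}]'
python3 - <<'E'
from h import *
from math import *
p,T,s=tool(); c=np.array([.5346,.1793]); v=p[:2]-c; a=np.degrees(np.arctan2(v[1],v[0])); r=np.hypot(*v)
N=8; st=(257-a)/N
n=radians(a+st); new=c+.1245*np.array([cos(n),sin(n)]); dp=T.T@np.r_[new-p[:2],0]
print(a,r,st,'dp',dp/.5,'rot',-st/360, s['gripper_force'],s['q'][5])
E
```

```text
t: 4.15
tcp_pos: [0.4379, 0.1008, 0.2589]
tool_rot: [-0.12, 0.993, 0.0, -0.001]
force: [-1.3, 0.0, -5.2]
finger_gap: 0.104
gripper_force: 20.1
-140.90566442370056 0.1245412696824886 49.73820805296257 dp [-0.16085451 -0.13417132 -0.00053436] rot -0.13816168903600715 20.097241401672363 -1.8351814401050925
```

```bash
python3 -m crank '[{"dp":[-0.0097,-0.0179,0],"delta_rot":[0,0,-0.0131],"fingers":-1},{"dp":[-0.0097,-0.0179,0],"delta_rot":[0,0,-0.0131],"fingers":-1},{"dp":[-0.0097,-0.0179,0],"delta_rot":[0,0,-0.0131],"fingers":-1},{"dp":[-0.0097,-0.0179,0],"delta_rot":[0,0,-0.0131],"fingers":-1},{"dp":[-0.0097,-0.0179,0],"delta_rot":[0,0,-0.0131],"fingers":-1},{"dp":[-0.0097,-0.0179,0],"delta_rot":[0,0,-0.0131],"fingers":-1},{"dp":[-0.0097,-0.0179,0],"delta_rot":[0,0,-0.0131],"fingers":-1},{"dp":[-0.0097,-0.0179,0],"delta_rot":[0,0,-0.0131],"fingers":-1},{"dp":[0,0,0],"delta_rot":[0,0,0],"fingers":-1}]'
python3 -m crank '[{"dp":[0,0,0],"delta_rot":[0,0,0],"fingers":-0.2},{"dp":[0,0,0],"delta_rot":[0,0,0],"fingers":-0.2},{"dp":[0,0,0],"delta_rot":[0,0,0],"fingers":-0.2},{"dp":[0,0,0],"delta_rot":[0,0,0],"fingers":-0.2},{"dp":[0,0,-0.04],"delta_rot":[0,0,0],"fingers":-0.2},{"dp":[0,0,-0.06],"delta_rot":[0,0,0],"fingers":0.2},{"dp":[0,0,-0.06],"delta_rot":[0,0,0],"fingers":0.2},{"dp":[0,0,-0.04],"delta_rot":[0,0,0],"fingers":0.2},{"dp":[0,0,0],"delta_rot":[0,0,0],"fingers":0.2}]'
python3 - <<'E'
from h import *
p,d,m=save('wrist','w2'); P=cloud(m,d); Z=P[...,2];X=P[...,0];Y=P[...,1]
A=(X>.4)&(X<.6)&(Y>0)&(Y<.15)
for lo,hi in((.176,.19),(.199,.212),(.01,.022)):
    q=P[A&(Z>lo)&(Z<hi)]; print(lo,len(q),np.median(q,0).round(4),q.min(0).round(3),q.max(0).round(3))
    print(cv2.minAreaRect(q[:,:2].astype(np.float32)))
go([.5693,-.1775,.26],-65.2)
E
```

```text
t: 4.9
tcp_pos: [0.5083, 0.0574, 0.2589]
tool_rot: [-0.434, 0.901, -0.002, -0.001]
force: [0.4, -5.7, -5.6]
finger_gap: 0.1
gripper_force: 20.1
t: 5.65
tcp_pos: [0.5092, 0.0594, 0.3641]
tool_rot: [-0.432, 0.902, -0.003, 0.005]
force: [0.8, 1.2, 1.1]
finger_gap: 0.597
gripper_force: 0.0
0.176 1303 [0.5174 0.1034 0.1828] [0.502 0.051 0.176] [0.532 0.15  0.19 ]
((0.5170062184333801, 0.10055134445428848), (0.10128816217184067, 0.010218886658549309), 77.84790802001953)
0.199 183 [0.5064 0.0549 0.2053] [0.502 0.051 0.199] [0.512 0.061 0.208]
((0.5070216655731201, 0.055707674473524094), (0.009107840247452259, 0.009698252193629742), 31.350811004638672)
0.01 3507 [0.5127 0.0791 0.0149] [0.439 0.01  0.01 ] [0.578 0.15  0.021]
((0.5126386880874634, 0.09131857752799988), (0.13955573737621307, 0.12077957391738892), 77.11463928222656)
t 5.7 q6 -2.57 tooly 141.2 zaxis [ 0.007 -0.    -1.   ] shift mm [ 146.4 -195.9   48.3] units [ 0.293 -0.392  0.097] world yaw turn deg [153.6 -26.4] units about tool z [-0.4268  0.0732]
```

View pics/w2.png

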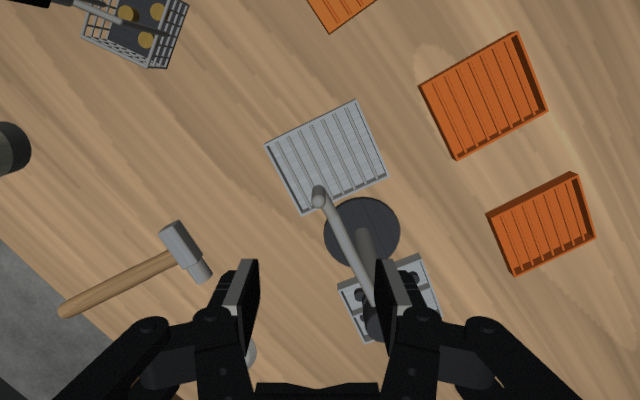

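The wrist view shows the arm pointing from the stand over the drip tray. The pin is at (318,195) and the tray's corners are at (265,145), (355,100), (387,176) and (302,214). Next is the turn for the basket.

```bash
python3 - <<'E'
from h import *
p,d,m=load('w2'); q=onz(m,[(265,145),(355,100),(387,176),(302,214)],.018); print(q[:,:2].round(3).tolist(),q.mean(0))
E
python3 -m crank '[{"dp":[0,0,0],"delta_rot":[0,0,0.019],"fingers":0.2},{"dp":[0,0,0],"delta_rot":[0,0,0.019],"fingers":0.2},{"dp":[0,0,0],"delta_rot":[0,0,0.019],"fingers":0.2},{"dp":[0,0,0],"delta_rot":[0,0,0.019],"fingers":0.2},{"dp":[0,0,0],"delta_rot":[0,0,0.019],"fingers":0.2},{"dp":[0,0,0],"delta_rot":[0,0,0.019],"fingers":0.2},{"dp":[0,0,0],"delta_rot":[0,0,0.019],"fingers":0.2},{"dp":[0,0,0],"delta_rot":[0,0,0.019],"fingers":0.2},{"dp":[0,0,0],"delta_rot":[0,0,0.019],"fingers":0.2},{"dp":[0,0,0],"delta_rot":[0,0,0.019],"fingers":0.2}]'
python3 -m crank '[{"dp":[0,0,0],"delta_rot":[0,0,0.019],"fingers":0.2},{"dp":[0,0,0],"delta_rot":[0,0,0.019],"fingers":0.2},{"dp":[0,0,0],"delta_rot":[0,0,0.019],"fingers":0.2},{"dp":[0,0,0],"delta_rot":[0,0,0.019],"fingers":0.2},{"dp":[0,0,0],"delta_rot":[0,0,0.019],"fingers":0.2},{"dp":[0,0,0],"delta_rot":[0,0,0.019],"fingers":0.2},{"dp":[0,0,0],"delta_rot":[0,0,0.019],"fingers":0.2},{"dp":[0,0,0],"delta_rot":[0,0,0.019],"fingers":0.2},{"dp":[0,0,0],"delta_rot":[0,0,0.019],"fingers":0.2},{"dp":[0,0,0],"delta_rot":[0,0,0.019],"fingers":0.2}]'
python3 -m crank '[{"dp":[0,0,0],"delta_rot":[0,0,0.019],"fingers":0.2},{"dp":[0,0,0],"delta_rot":[0,0,0.019],"fingers":0.2},{"dp":[0,0,0],"delta_rot":[0,0,0.019],"fingers":0.2},{"dp":[0,0,0],"delta_rot":[0,0,0.019],"fingers":0.2},{"dp":[0,0,0],"delta_rot":[0,0,0.019],"fingers":0.2},{"dp":[0,0,0],"delta_rot":[0,0,0.019],"fingers":0.2},{"dp":[0,0,0],"delta_rot":[0,0,0.019],"fingers":0.2},{"dp":[0,0,0],"delta_rot":[0,0,0.019],"fingers":0.2},{"dp":[0,0,0],"delta_rot":[0,0,0.019],"fingers":0.2},{"dp":[0,0,0],"delta_rot":[0,0,0.019],"fingers":0.2}]'
python3 -c "
from h import *
go([.5693,-.1775,.275],-65.2)"
```

```text
[[0.553, 0.012], [0.44, 0.037], [0.463, 0.132], [0.574, 0.106]] [0.50768519 0.07187982 0.018     ]
t: 6.53
tcp_pos: [0.5062, 0.0594, 0.3575]
tool_rot: [0.153, 0.988, 0.0, -0.001]
force: [0.5, 0.8, 0.2]
finger_gap: 0.601
gripper_force: 0.0
t: 7.37
tcp_pos: [0.5062, 0.0594, 0.3575]
tool_rot: [0.682, 0.731, -0.001, -0.001]
force: [-0.0, -0.3, 0.4]
finger_gap: 0.606
gripper_force: 0.0
t: 8.2
tcp_pos: [0.5062, 0.0594, 0.3575]
tool_rot: [0.975, 0.222, -0.001, -0.001]
force: [-0.2, 0.4, 0.4]
finger_gap: 0.595
gripper_force: 0.0
t 8.2 q6 1.02 tooly -64.4 zaxis [-0.003  0.    -1.   ] shift mm [-45.5 241.   28.2] units [-0.091  0.482  0.056] world yaw turn deg [ -0.8 179.2] units about tool z [ 0.0023 -0.4977]
```

```bash
python3 -m crank '[{"dp":[-0.0114,0.0603,0.007],"delta_rot":[0,0,0.0023],"fingers":0.2},{"dp":[-0.0114,0.0603,0.007],"delta_rot":[0,0,0],"fingers":0.2},{"dp":[-0.0114,0.0603,0.007],"delta_rot":[0,0,0],"fingers":0.2},{"dp":[-0.0114,0.0603,0.007],"delta_rot":[0,0,0],"fingers":0.2},{"dp":[-0.0114,0.0603,0.007],"delta_rot":[0,0,0],"fingers":0.2},{"dp":[-0.0114,0.0603,0.007],"delta_rot":[0,0,0],"fingers":0.2},{"dp":[-0.0114,0.0603,0.007],"delta_rot":[0,0,0],"fingers":0.2},{"dp":[-0.0114,0.0603,0.007],"delta_rot":[0,0,0],"fingers":0.2},{"dp":[0,0,0],"delta_rot":[0,0,0],"fingers":0.2},{"dp":[0,0,0],"delta_rot":[0,0,0],"fingers":0.2}]'
python3 - <<'E'
from h import *
p,d,m=save('wrist','w3'); P=cloud(m,d); X,Y,Z=np.moveaxis(P,-1,0)
A=(np.hypot(X-.57,Y+.178)<.06)
for lo,hi in((.203,.22),(.03,.056),(.08,.135)):
    q=P[A&(Z>lo)&(Z<hi)][:,:2].astype(np.float32)
    if len(q): print(lo,len(q),cv2.minAreaRect(q), np.degrees(np.arctan(cv2.fitLine(q,2,0,.01,.01)[1]/cv2.fitLine(q,2,0,.01,.01)[0])))
go([.5693,-.1775,.196],-65.2)
E
```

```text
t: 9.03
tcp_pos: [0.568, -0.1796, 0.329]
tool_rot: [0.976, 0.216, -0.001, -0.001]
force: [-0.3, 1.4, -0.1]
finger_gap: 0.601
gripper_force: 0.0
0.203 1044 ((0.5700674653053284, -0.1784406453371048), (0.018069520592689514, 0.01782141998410225), 25.47689437866211) [20.821434]
0.03 1297 ((0.56943279504776, -0.1782936453819275), (0.0785612165927887, 0.07810138165950775), 24.667762756347656) [70.58571]
0.08 660 ((0.569529116153717, -0.1784750074148178), (0.006385081447660923, 0.07889161258935928), 25.039005279541016) [-65.00323]
t 9.0833 q6 0.64 tooly -65.0 zaxis [-0.003  0.002 -1.   ] shift mm [ 1.9  0.3 79.4] units [0.004 0.001 0.159] world yaw turn deg [ -0.2 179.8] units about tool z [ 0.0007 -0.4993]
```

View pics/w3.png

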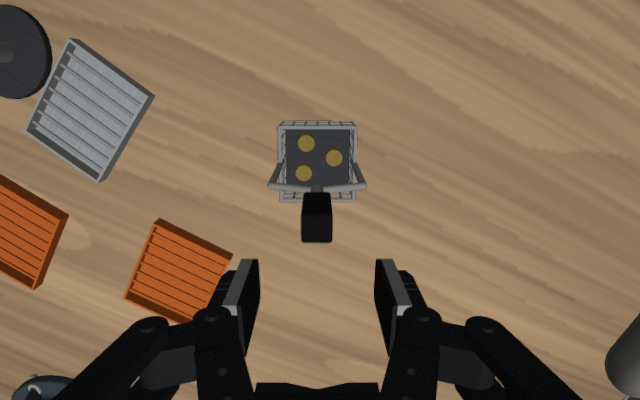

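The wrist view shows the basket's black grip at (317,218), centred between the open pads and square to them. I'll descend, grip with 50 N and lift.

```bash
python3 -m crank '[{"dp":[0.004,0.001,0.036],"delta_rot":[0,0,0],"fingers":0.2},{"dp":[0,0,0.036],"delta_rot":[0,0,0],"fingers":0.2},{"dp":[0,0,0.036],"delta_rot":[0,0,0],"fingers":0.2},{"dp":[0,0,0.03],"delta_rot":[0,0,0],"fingers":0.2},{"dp":[0,0,0.02],"delta_rot":[0,0,0],"fingers":0.2},{"dp":[0,0,0],"delta_rot":[0,0,0],"fingers":-1},{"dp":[0,0,0],"delta_rot":[0,0,0],"fingers":-1},{"dp":[0,0,0],"delta_rot":[0,0,0],"fingers":-1},{"dp":[0,0,0],"delta_rot":[0,0,0],"fingers":-1},{"dp":[0,0,0],"delta_rot":[0,0,0],"fingers":-1},{"dp":[0,0,0],"delta_rot":[0,0,0],"fingers":-1},{"dp":[0,0,0],"delta_rot":[0,0,0],"fingers":-1}]' 50
python3 -m crank '[{"dp":[0,0,0],"delta_rot":[0,0,0],"fingers":-1},{"dp":[0,0,-0.01],"delta_rot":[0,0,0],"fingers":-1},{"dp":[0,0,-0.03],"delta_rot":[0,0,0],"fingers":-1},{"dp":[0,0,-0.04],"delta_rot":[0,0,0],"fingers":-1},{"dp":[0,0,-0.04],"delta_rot":[0,0,0],"fingers":-1},{"dp":[0,0,-0.04],"delta_rot":[0,0,0],"fingers":-1},{"dp":[0,0,-0.02],"delta_rot":[0,0,0],"fingers":-1},{"dp":[0,0,0],"delta_rot":[0,0,0],"fingers":-1},{"dp":[0,0,0],"delta_rot":[0,0,0],"fingers":-1}]'
python3 - <<'E'
from h import *
from math import *
a=radians(77.8); u=np.array([cos(a),sin(a)]); seat=np.array([.512,.080])
out=seat-u*.11
print(out); go([*out,.286],-65.2+52.8)
E
```

```text
t: 10.08
tcp_pos: [0.5709, -0.1782, 0.2528]
tool_rot: [0.976, 0.217, 0.001, 0.0]
force: [1.0, 1.4, 2.6]
finger_gap: 0.2
gripper_force: 49.4
t: 10.83
tcp_pos: [0.5702, -0.178, 0.3415]
tool_rot: [0.976, 0.217, -0.0, -0.0]
force: [-0.6, 1.0, -4.3]
finger_gap: 0.203
gripper_force: 49.1
[ 0.48875427 -0.02751575]
t 10.8333 q6 0.64 tooly -64.9 zaxis [-0.001  0.    -1.   ] shift mm [  -9.9 -170.8    1.6] units [-0.02  -0.342  0.003] world yaw turn deg [  52.5 -127.5] units about tool z [-0.1458  0.3542]
```

```bash
python3 -m crank '[{"dp":[0,0,0],"delta_rot":[0,0,-0.006],"fingers":-1},{"dp":[0,0,0],"delta_rot":[0,0,-0.013],"fingers":-1},{"dp":[0,0,0],"delta_rot":[0,0,-0.0138],"fingers":-1},{"dp":[0,0,0],"delta_rot":[0,0,-0.014],"fingers":-1},{"dp":[0,0,0],"delta_rot":[0,0,-0.014],"fingers":-1},{"dp":[0,0,0],"delta_rot":[0,0,-0.014],"fingers":-1},{"dp":[0,0,0],"delta_rot":[0,0,-0.014],"fingers":-1},{"dp":[0,0,0],"delta_rot":[0,0,-0.014],"fingers":-1},{"dp":[0,0,0],"delta_rot":[0,0,-0.014],"fingers":-1},{"dp":[0,0,0],"delta_rot":[0,0,-0.014],"fingers":-1},{"dp":[0,0,0],"delta_rot":[0,0,-0.01],"fingers":-1},{"dp":[0,0,0],"delta_rot":[0,0,-0.005],"fingers":-1}]'
python3 - <<'E'
from h import *
go([.4888,-.0275,.287],-65.2+52.8)
E
```

```text
t: 11.83
tcp_pos: [0.5695, -0.1777, 0.3394]
tool_rot: [0.779, 0.628, -0.001, -0.002]
force: [0.7, -0.3, -3.8]
finger_gap: 0.199
gripper_force: 49.2
t 11.8333 q6 -0.28 tooly -12.3 zaxis [-0.004  0.002 -1.   ] shift mm [ 129.6 -110.8   -0.9] units [ 0.259 -0.222 -0.002] world yaw turn deg [-1.000e-01  1.799e+02] units about tool z [ 4.000e-04 -4.996e-01]
```

```bash
python3 -m crank '[{"dp":[0.013,-0.0111,0],"delta_rot":[0,0,0],"fingers":-1},{"dp":[0.026,-0.0222,0],"delta_rot":[0,0,0],"fingers":-1},{"dp":[0.026,-0.0222,0],"delta_rot":[0,0,0],"fingers":-1},{"dp":[0.026,-0.0222,0],"delta_rot":[0,0,0],"fingers":-1},{"dp":[0.026,-0.0222,0],"delta_rot":[0,0,0],"fingers":-1},{"dp":[0.026,-0.0222,0],"delta_rot":[0,0,0],"fingers":-1},{"dp":[0.026,-0.0222,-0.002],"delta_rot":[0,0,0],"fingers":-1},{"dp":[0.026,-0.0222,0],"delta_rot":[0,0,0],"fingers":-1},{"dp":[0.026,-0.0222,0],"delta_rot":[0,0,0],"fingers":-1},{"dp":[0.026,-0.0222,0],"delta_rot":[0,0,0],"fingers":-1},{"dp":[0.013,-0.0111,0],"delta_rot":[0,0,0],"fingers":-1},{"dp":[0,0,0],"delta_rot":[0,0,0],"fingers":-1}]'
python3 - <<'E'
from h import *
from math import *
p,d,m=save('scene','s2'); P=cloud(m,d); X,Y,Z=np.moveaxis(P,-1,0)
def rect(nm,M):
    q=P[M]; print(nm,len(q),q.mean(0).round(4) if len(q) else '',cv2.minAreaRect(q[:,:2].astype(np.float32)) if len(q)>3 else '')
rect('arm',(X>.5)&(X<.54)&(Y>.03)&(Y<.155)&(Z>.172)&(Z<.192))
rect('pin',(X>.49)&(X<.53)&(Y>.03)&(Y<.075)&(Z>.196)&(Z<.215))
B=(X>.42)&(X<.54)&(Y>-.09)&(Y<.025)
rect('bail',B&(Z>.155)&(Z<.225)); rect('body',B&(Z>.07)&(Z<.142)); 
q=P[B&(Z>.05)&(Z<.14)]; print(np.percentile(q[:,2],[1,99]))
go([.512,.080,.287],-12.2)
E
```

```text
t: 12.83
tcp_pos: [0.4885, -0.0252, 0.3428]
tool_rot: [0.779, 0.627, -0.0, -0.001]
force: [0.1, -0.3, -3.9]
finger_gap: 0.2
gripper_force: 49.2
arm 192 [0.522  0.1038 0.1809] ((0.5207727551460266, 0.10524366796016693), (0.1025964766740799, 0.010158827528357506), 77.35636138916016)
pin 19 [0.5114 0.0577 0.2023] ((0.510712206363678, 0.057734325528144836), (0.004980532452464104, 0.008707130327820778), 55.88859939575195)
bail 166 [ 0.493  -0.0265  0.1982] ((0.48963576555252075, -0.025593619793653488), (0.008779067546129227, 0.08014649152755737), 79.03911590576172)
body 988 [ 0.4925 -0.0238  0.1119] ((0.4893677830696106, -0.026811234652996063), (0.0797329843044281, 0.07920841127634048), 76.89105987548828)
[0.08937879 0.13975263]
t 12.8833 q6 -0.07 tooly -12.3 zaxis [ 0.    -0.001 -1.   ] shift mm [108.7  -0.9   2. ] units [ 0.217 -0.002  0.004] world yaw turn deg [ 1.000e-01 -1.799e+02] units about tool z [-3.000e-04  4.997e-01]
```

View pics/s2.png

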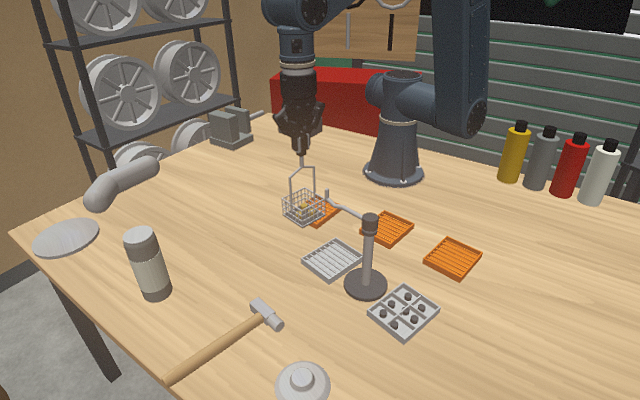

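The scene view shows the upright basket at (303,205), lined up with the hook arm, whose pin is at (327,193). The bail clears the pin, so I'll go in along the arm.

```bash
python3 -m crank '[{"dp":[0.012,0,0],"delta_rot":[0,0,0],"fingers":-1},{"dp":[0.02,0,0],"delta_rot":[0,0,0],"fingers":-1},{"dp":[0.02,0,0],"delta_rot":[0,0,0],"fingers":-1},{"dp":[0.02,0,0],"delta_rot":[0,0,0],"fingers":-1},{"dp":[0.02,0,0],"delta_rot":[0,0,0],"fingers":-1},{"dp":[0.02,-0.002,0],"delta_rot":[0,0,0],"fingers":-1},{"dp":[0.02,0,0],"delta_rot":[0,0,0],"fingers":-1},{"dp":[0.02,0,0],"delta_rot":[0,0,0],"fingers":-1},{"dp":[0.02,0,0],"delta_rot":[0,0,0],"fingers":-1},{"dp":[0.02,0,0],"delta_rot":[0,0,0],"fingers":-1},{"dp":[0.02,0,0],"delta_rot":[0,0,0],"fingers":-1},{"dp":[0.005,0,0],"delta_rot":[0,0,0],"fingers":-1}]'
python3 -m crank '[{"dp":[0,0,0],"delta_rot":[0,0,0],"fingers":-1},{"dp":[0,0,0.01],"delta_rot":[0,0,0],"fingers":-1},{"dp":[0,0,0.016],"delta_rot":[0,0,0],"fingers":-1},{"dp":[0,0,0.016],"delta_rot":[0,0,0],"fingers":-1},{"dp":[0,0,0.016],"delta_rot":[0,0,0],"fingers":-1},{"dp":[0,0,0.016],"delta_rot":[0,0,0],"fingers":-1},{"dp":[0,0,0.01],"delta_rot":[0,0,0],"fingers":-1},{"dp":[0,0,0],"delta_rot":[0,0,0],"fingers":-1}]'
python3 - <<'E'
from h import *
go([.512,.080,.239],-12.2)
p,d,m=save('scene','s3'); P=cloud(m,d); X,Y,Z=np.moveaxis(P,-1,0)
B=(X>.45)&(X<.58)&(Y>.0)&(Y<.13)
q=P[B&(Z>.025)&(Z<.1)]; print(np.percentile(q[:,2],[1,99]))
cv2.imwrite('pics/s3c.png',cv2.resize(p[140:300,250:450,::-1],None,fx=3,fy=3))
E
```

```text
t: 13.88
tcp_pos: [0.5127, 0.0806, 0.3429]
tool_rot: [0.779, 0.627, 0.0, -0.0]
force: [0.3, -1.0, -2.7]
finger_gap: 0.203
gripper_force: 49.2
t: 14.55
tcp_pos: [0.5116, 0.0787, 0.2992]
tool_rot: [0.78, 0.626, -0.001, -0.001]
force: [0.6, -0.8, -3.8]
finger_gap: 0.2
gripper_force: 49.2
t 14.55 q6 0.15 tooly -12.4 zaxis [-0.004  0.    -1.   ] shift mm [1.4 0.2 6.2] units [0.003 0.    0.012] world yaw turn deg [   0.2 -179.8] units about tool z [-0.0006  0.4994]
[0.04582331 0.09877726]
```

View pics/s3c.png

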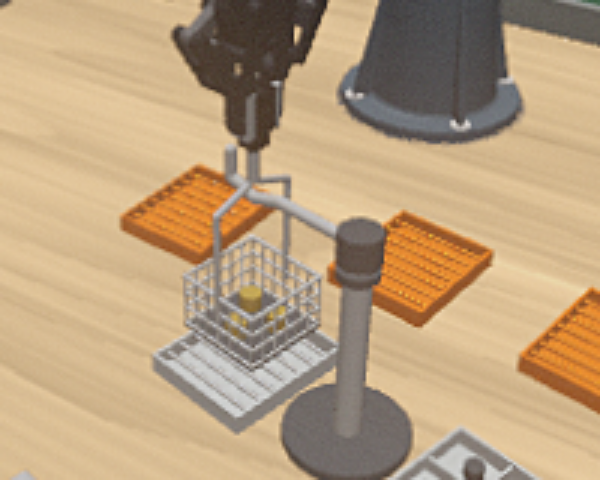

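The crop shows the bail around the arm at (250,190), between the pin and the hub, a few millimetres above the saddle. I'll lower until it touches.

```bash
python3 -m crank '[{"dp":[0,0,0.004],"delta_rot":[0,0,0],"fingers":-1},{"dp":[0,0,0.004],"delta_rot":[0,0,0],"fingers":-1},{"dp":[0,0,0],"delta_rot":[0,0,0],"fingers":-1},{"dp":[0,0,0],"delta_rot":[0,0,0],"fingers":-1}]'
```

```text
t: 14.93
tcp_pos: [0.5124, 0.0789, 0.2971]
tool_rot: [0.779, 0.627, 0.0, 0.0]
force: [-0.6, -0.0, -3.4]
finger_gap: 0.202
gripper_force: 49.2
```

```bash
python3 -m crank '[{"dp":[0,0,0.003],"delta_rot":[0,0,0],"fingers":-1},{"dp":[0,0,0],"delta_rot":[0,0,0],"fingers":-1},{"dp":[0,0,0],"delta_rot":[0,0,0],"fingers":-1}]'
```

```text
t: 15.18
tcp_pos: [0.5127, 0.0789, 0.2962]
tool_rot: [0.779, 0.627, 0.001, 0.001]
force: [-0.4, -0.9, 1.9]
finger_gap: 0.201
gripper_force: 49.9
```

```bash
python3 -m crank '[{"dp":[0,0,0],"delta_rot":[0,0,0],"fingers":0.2},{"dp":[0,0,0],"delta_rot":[0,0,0],"fingers":0.2},{"dp":[0,0,0],"delta_rot":[0,0,0],"fingers":0.2},{"dp":[0,0,0],"delta_rot":[0,0,0],"fingers":0.2},{"dp":[0,0,0],"delta_rot":[0,0,0],"fingers":0.2},{"dp":[0,0,-0.02],"delta_rot":[0,0,0],"fingers":0.2},{"dp":[0,0,-0.04],"delta_rot":[0,0,0],"fingers":0.2},{"dp":[0,0,-0.06],"delta_rot":[0,0,0],"fingers":0.2},{"dp":[0,0,-0.06],"delta_rot":[0,0,0],"fingers":0.2},{"dp":[0,0,-0.04],"delta_rot":[0,0,0],"fingers":0.2},{"dp":[0,0,0],"delta_rot":[0,0,0],"fingers":0.2},{"dp":[0,0,0],"delta_rot":[0,0,0],"fingers":0.2}]'
python3 -m crank '[{"dp":[0,0,0],"delta_rot":[0,0,0],"fingers":0.2},{"dp":[0,0,0],"delta_rot":[0,0,0],"fingers":0.2},{"dp":[0,0,0],"delta_rot":[0,0,0],"fingers":0.2},{"dp":[0,0,0],"delta_rot":[0,0,0],"fingers":0.2},{"dp":[0,0,0],"delta_rot":[0,0,0],"fingers":0.2},{"dp":[0,0,0],"delta_rot":[0,0,0],"fingers":0.2},{"dp":[0,0,0],"delta_rot":[0,0,0],"fingers":0.2},{"dp":[0,0,0],"delta_rot":[0,0,0],"fingers":0.2},{"dp":[0,0,0],"delta_rot":[0,0,0],"fingers":0.2},{"dp":[0,0,0],"delta_rot":[0,0,0],"fingers":0.2},{"dp":[0,0,0],"delta_rot":[0,0,0],"fingers":0.2},{"dp":[0,0,0],"delta_rot":[0,0,0],"fingers":0.2}]'
python3 - <<'E'
from h import *
p,d,m=save('scene','s4'); P=cloud(m,d); X,Y,Z=np.moveaxis(P,-1,0)
B=(X>.44)&(X<.58)&(Y>.0)&(Y<.14)
for lo,hi in((.03,.1),(.22,.262),(.196,.21)):
    q=P[B&(Z>lo)&(Z<hi)]; print(len(q),q.mean(0).round(4),np.percentile(q[:,2],[1,99]),cv2.minAreaRect(q[:,:2].astype(np.float32)))
cv2.imwrite('pics/s4c.png',cv2.resize(p[140:300,250:450,::-1],None,fx=3,fy=3))
E
```

```text
t: 16.18
tcp_pos: [0.5128, 0.0789, 0.4072]
tool_rot: [0.779, 0.627, 0.001, 0.001]
force: [-0.5, -0.1, -0.1]
finger_gap: 0.601
gripper_force: 0.0
t: 17.18
tcp_pos: [0.5124, 0.0789, 0.4055]
tool_rot: [0.779, 0.627, 0.0, 0.0]
force: [-0.4, 0.2, 0.8]
finger_gap: 0.6
gripper_force: 0.0
1161 [0.5159 0.0794 0.0655] [0.04324166 0.09622541] ((0.5134955644607544, 0.0769488513469696), (0.08047427982091904, 0.07956885546445847), 77.49114990234375)
206 [0.5182 0.0802 0.2407] [0.22016587 0.25658034] ((0.5146039724349976, 0.07759006321430206), (0.02004939690232277, 0.02021750435233116), 74.51949310302734)
38 [0.5144 0.0692 0.2019] [0.19666603 0.20780209] ((0.5138832926750183, 0.06794805079698563), (0.029649708420038223, 0.006177206058055162), 76.62522888183594)
```

View pics/s4c.png

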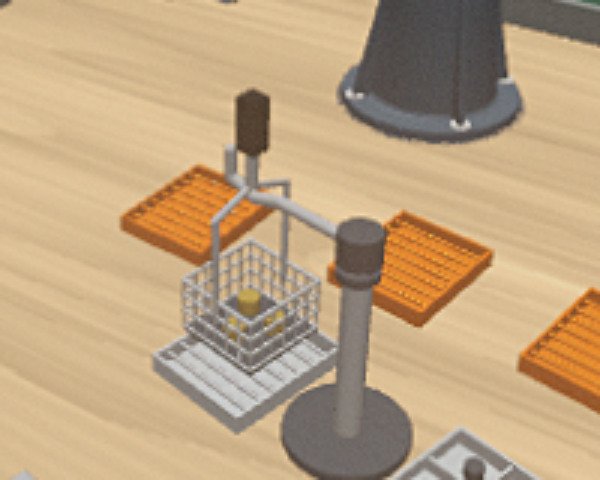

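The crop shows the basket hanging upright and free over the drip tray, with its bail in the saddle at (248,190) and the gripper well clear. Its underside is about 43 mm up.

```bash
python3 -c "
from station import manip
print(manip.sign_off())"
```

```text
the job is handed in; nothing more can be done
None
```

The job is handed in: the hook points over the drip tray, about 9 mm from its centre, and the basket hangs upright from it by its bail with its underside about 43 mm above the bench and the gripper clear; it took about 17 s, and the hand-in returned no verdict.

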